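Shim the rocking counting scale

TASK

The counting scale rocks because its front-left foot (at the corner that the orange shim points to) has seized short and hangs clear of the bench. With the fingertips, push the shim by its thick end, thin end first, under that foot until it is snug and carries the foot, with the scale still level and not shoved back; do not grasp or lift the shim. Then press down firmly on top of that corner of the scale, above the shimmed foot, to prove that it no longer rocks, let go, and leave the scale, the dish on its pan and everything else where they stand.

Things in the scene. Friction and masses are not known exactly. Their poses are not given: they have to be found in the camera images.
- scale: white and grey counting scale, 160 (x) x 180 (y) mm, about 1.6 kg, loose. Origin: centre of its footprint at bench height; x to its back, y to its left, z up; display along the front (-x) edge. Housing underside 20 mm, flat top 50 mm above the bench; steel pan (98 x 150 mm, rim at 60 mm) over the rear two thirds. Three feet stand on the bench; 3 to 5 N pressed above the fourth tips it
- short_foot (a point): lowest point of the short front-left foot: black rubber dome 18 mm across, 20 mm inside the front and 22 mm inside the left edge of the scale (at x, y = -60, 68 mm in its frame). It hangs 3 to 7 mm above the bench (different each time; it cannot be turned or pushed in)
- corner_top (a point): point on the flat top of the scale straight above the short foot, 50 mm above the bench: where to press
- shim: loose orange plastic levelling shim (wedge), 90 x 36 mm, 45 g. Origin: centre of its underside; x along it to the thin end. Top 13 mm high over the last 12 mm at the thick end, then falls evenly to 1.5 mm at the thin end. Slides freely with under 0.4 N; once it bears on the foot the push rises by several N within a few mm; 8 mm too far jacks and shoves the corner away. Stays put when let go
- shim_heel (a point): middle of the upright end face of the shim's thick end (36 wide, 13 mm high), 6.5 mm above the bench: where to push
- screw_dish: round steel dish of screws, 83 mm across, 22 mm high, loose on the pan of the scale (its top 80 mm above the bench); origin at the centre of its underside
- terminal_plug_0: loose small green terminal plug, 20 x 18 x 12 mm, on the bench in front of the scale; bystander
- terminal_plug_1: loose green terminal plug, 30 x 18 x 12 mm, on the bench in front of the scale; bystander
- side_cutter: loose side cutter with red grips, 46 x 123 x 10 mm, on the bench to the left; bystander
- pcb_main: loose green circuit board with parts, 66 x 100 x 20 mm, on the bench to the right; bystander
Mind the look-alikes: they are no part of the job. There is more than one size of the shim; the job needs the largest.

How it is judged:
On the way, in this order (a step that is already met when the one before it is completed fails the run):
1. the shim bears on the short foot (at least 0.5 N) with the scale level to 0.7 degrees and no finger on the scale (contact force between shim and scale above 0.5 N and angle between scale's own z axis and vertical below 0.012 rad and y of short_foot in the frame of shim between -0.016 and 0.016 m and x of short_foot in the frame of shim below 0.043 m and contact force between the fingers and scale below 0.2 N), for 0.1 s.
2. the scale is pressed by hand with at least 3 N, the shim carries at least 3 N and the scale does not tip (0.7 degrees), the fingers being off the shim (contact force between each of the fingers, shim and scale above 3 N and angle between scale's own z axis and vertical below 0.012 rad and contact force between the fingers and shim below 0.2 N and horizontal distance between the grasp point and corner_top below 0.05 m), for 0.15 s.
At the end, for the whole second after the job is handed in: The shim lies flat on the bench under the short foot (foot within 16 mm of the shim's centre line) and carries at least 0.4 N of the scale; the scale is level to 0.7 degrees, at rest, and its shimmed corner is within 8 mm of where it was (contact force between shim and scale above 0.4 N and angle between scale's own z axis and vertical below 0.012 rad and y of short_foot in the frame of shim between -0.016 and 0.016 m and x of short_foot in the frame of shim below 0.043 m and height (world z) of shim below 0.003 m and distance of corner_top from where it was at the start of the episode below 0.008 m and linear speed of each of scale, shim below 0.01 m/s); the robot touches nothing.
It fails at once if the shim is lifted off the bench (more than 8 mm) or turned over (height (world z) of shim above 0.008 m or angle between shim's own z axis and vertical above 0.35 rad).
It fails at once if the shim is grasped: the fingers squeeze it with more than 18 N (contact force between the fingers and shim above 18 N).
It fails at once if the scale is shoved more than 15 mm (at its shimmed corner or its middle), lifted or tipped (distance of any of scale, corner_top from where it was at the start of the episode above 0.015 m or angle between scale's own z axis and vertical above 0.12 rad).
It fails at once if the dish of screws is moved more than 25 mm (distance of screw_dish from where it was at the start of the episode above 0.025 m).
It fails at once if a bystander is moved more than 20 mm (distance of any of terminal_plug_0, terminal_plug_1, side_cutter, pcb_main from where it was at the start of the episode above 0.02 m).
It also fails if it takes over 48 s, if anything falls off the work surface, if the arm or the gripper's body presses on something with over 40 N, if the wrist force passes 120 N, or if a joint passes its speed limit or range.

ROBOT

A 6-joint arm with a two-finger parallel gripper is mounted at the origin on a cart in front of the work surface, level with it; the furniture and walls round the work are solid. World frame = base frame: x ahead of the robot, y to its left, z up, the work surface at z = 0. Lengths are in m, angles in rad, forces in N, time in s.
With the tool pointing down it reaches from about 0.275 to 0.75 m from the base axis. Payload 10.2 kg.
Tool frame: the origin (TCP) lies midway between the tips of the shut fingers; the grasp point (between the pads) lies 19 mm behind it (env.hold_point_z is the distance from the TCP to the grasp point, in m); x points along the fingers, z is the direction in which the jaws open and shut, and the axes are right-handed (so a half turn about x gives the same grasp; the last joint's range is limited). The gripper opens to 85 mm and grips with 20 to 120 N. Pads are 22 mm wide; open, the fingers measure 114 mm over their backs; the gripper's body (76 mm by 85 mm) begins 54 mm behind the grasp point. The pads swing forward as they close: fully open they stand 13 mm farther back than shut.
Start: joints at [-1.339, 0.313, 1.498, -0, 1.331, -0.223], TCP at [0.231, -0.472, 0.231] pointing down, gripper open.
Joint ranges: [-2.94, 2.94], [-0.97, 2.17], [0.19, 2.56], [-1.23, 4.37], [0.02, 3.11], [-2.88, 2.88]. Speed limits (rad/s): [2.39, 2.39, 3.01, 3.14, 3.14, 3.14].

INTERFACE

Orientations are given as a unit quaternion [x, y, z, w].
In Python, from bench import env, kinematics, monitor, eyes, job gives the robot as it stands. The module is installed in compiled form; this text tells all that it offers. Calls block until the motion is done:
- env.reach(position, orientation): joint-space move of the TCP to a pose.
- env.movel(position, velocity=0.15, frame=None, guard=None): straight line of the TCP; frame=None keeps the orientation; velocity is the mean speed in m/s. With guard (N) it stops when the force on the tool has changed by that much, and returns True; else False.
- env.set_joints(angles): joint-space move.
- env.release() and env.close_gripper(effort=None): open the fingers fully, or close them until they stop; effort is the grip in N (None keeps the last).
- env.hold(seconds).
- kinematics.ik(position, orientation): joint angles nearest the present ones, or None.
- monitor.sense(): the state.
- eyes.grab_frame(name): name is "scene" or "top"; returns a dict with "frame" (384x512x3 uint8, red, green, blue), "mtx" (3x3 intrinsics, pixels), "view" (4x4, takes a point from world to camera coordinates). Camera axes: x right, y down, z forward; pixel columns grow to the right and rows downward; lengths in m; the calibration is good to about 2 mm. A picture is of the moment at which its call begins. There is no depth.
A pose or a line that the arm cannot do raises env.MotionError and nothing moves.
- job.hand_in(): hands the job in, once; it reports no verdict.
The state is a dict: "clock": time; "joints": joint angles; "qvel": joint speeds; "joint_efforts": joint torques, N m; "position": TCP position; "ee_rot": TCP orientation; "contact_force": force on the tool from outside, world axes, zero at the start; "ft_torque": the same for the moment, N m; "finger_gap": opening from 0.0 (shut) to 1.0 (fully open).
Only numpy, scipy, OpenCV 4.12 (cv2) and the standard library are available. Lean on these libraries where they do the work, as an engineer would, in place of code of your own. Each camera call takes 0.05 s, during which the arm holds its last target.

## Working session

There is one attempt and no reset: what is moved stays moved. The work goes in short steps, each a Python script; the robot and the scene stay as the last script left them, time stands still between calls to the robot, and variables do not carry over. Pictures are saved under pics/ and viewed, and the job is handed in when it is done.

```bash
mkdir -p pics; ls; python3 - <<'E'
from bench import env, kinematics, monitor, eyes, job
import cv2, numpy as np
s=monitor.sense(); print(s)
for n in("scene","top"):
    f=eyes.grab_frame(n); cv2.imwrite(f"pics/{n}0.png",cv2.resize(f["frame"][:,:,::-1],(800,600),interpolation=cv2.INTER_CUBIC)); np.savez(f"{n}0.npz",**f); print(n,f["mtx"],f["view"])
E
```

```text
pics
{'clock': 0.0, 'joints': array([-1.33942025e+00,  3.13467036e-01,  1.49847054e+00, -8.51627149e-06,
        1.33100916e+00, -2.23387710e-01]), 'qvel': array([-0.00035012, -0.00165827, -0.00051434,  0.00085456,  0.00013137,
        0.00238589]), 'joint_efforts': array([-1.10168821e-03, -4.12266362e+01, -2.59741473e+01, -2.58956770e-04,
        4.12331792e-03,  9.35388726e-06]), 'position': array([ 0.2305353 , -0.47137359,  0.23071377]), 'ee_rot': array([ 0.37475057,  0.60018593, -0.37408039,  0.59950207]), 'contact_force': array([ 0.23971986, -0.10423248,  0.14341342]), 'ft_torque': array([-0.0270537 ,  0.01136887,  0.02869591]), 'finger_gap': 1.000766544601862}
scene [[417.12841405   0.         258.40882129]
 [  0.         417.12841405 196.20597612]
 [  0.           0.           1.        ]] [[ 0.73561611 -0.67706294  0.02132405 -0.44697751]
 [-0.41274056 -0.47295161 -0.77843561  0.24027018]
 [ 0.53713514  0.56382848 -0.62736216  1.02433752]
 [ 0.          0.          0.          1.        ]]
top [[367.11022289   0.         251.50673223]
 [  0.         367.11022289 185.93776982]
 [  0.           0.           1.        ]] [[-0.00742806 -0.99996767  0.00308063 -0.05496943]
 [-0.97018981  0.00646052 -0.24226018  0.5633741 ]
 [ 0.24223245 -0.00478831 -0.97020643  0.92681628]
 [ 0.          0.          0.          1.        ]]
```

View pics/scene0.png

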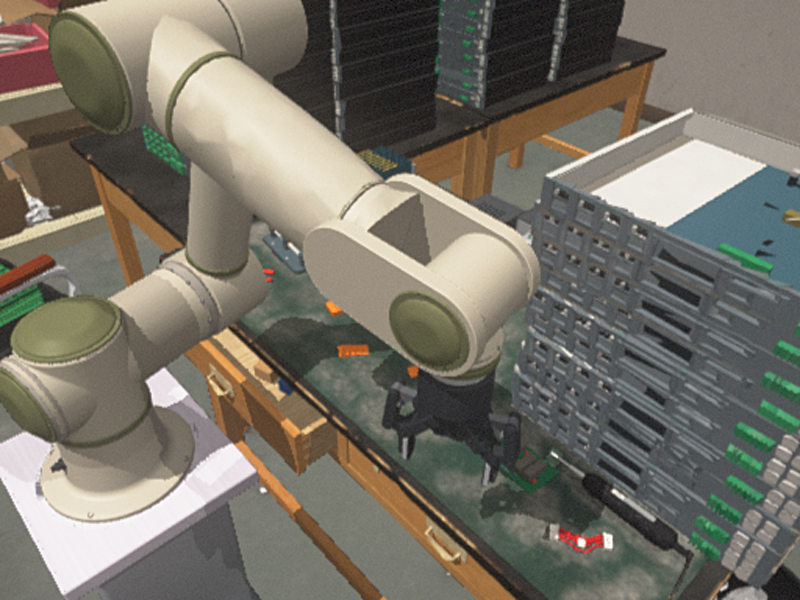

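View pics/top0.png

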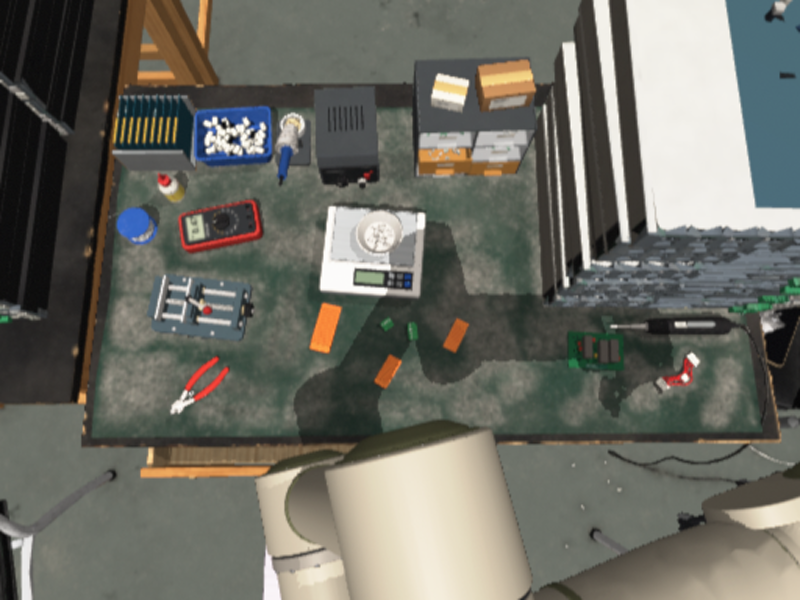

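The top view shows the scale at about (373,250) and the large shim at (325,328). The smaller orange shims at (456,335) and (388,372) are decoys, and the plugs are at (387,324) and (412,330). I'll measure these next.

```bash
cat > h.py <<'E'
import numpy as np, cv2
def ray(f,uv,z):
    uv=np.atleast_2d(np.asarray(uv,float)); K=f["mtx"];V=f["view"];R=V[:3,:3];t=V[:3,3]
    d=np.c_[uv,np.ones(len(uv))]@np.linalg.inv(K).T@R; c=-R.T@t
    z=np.broadcast_to(z,(len(uv),))
    return (c+d*((z-c[2])/d[:,2])[:,None])[:,:2]
def proj(f,p):
    p=np.atleast_2d(p); q=p@f["view"][:3,:3].T+f["view"][:3,3]; q=q@f["mtx"].T; return q[:,:2]/q[:,2:]
def rect(f,mask,z,minA=20):
    out=[]
    cs,_=cv2.findContours(mask.astype(np.uint8),cv2.RETR_EXTERNAL,cv2.CHAIN_APPROX_NONE)
    for c in cs:
        if cv2.contourArea(c)<minA: continue
        P=ray(f,c[:,0,:],z); r=cv2.minAreaRect((P*1000).astype(np.float32))
        out.append((cv2.contourArea(c),c[:,0].mean(0).round(1),np.round(r[0],1),np.round(r[1],1),round(r[2],1),cv2.boxPoints(r).round(0).tolist()))
    return out
E
python3 - <<'E'
from h import *
f=np.load("top0.npz"); im=f["frame"]; hsv=cv2.cvtColor(im,cv2.COLOR_RGB2HSV)
H,S,V=[hsv[...,i] for i in range(3)]
u0,v0=180,110
m=(H>4)&(H<20)&(S>170)&(V>90)
for r in rect(f,m,0.006): print("orange",r)
m=(S<60)&(V>140); m[:,:190]=0; m[:,285:]=0; m[:125]=0; m[200:]=0
for r in rect(f,m,0.05,200): print("scale",r)
m=(H>45)&(H<85)&(S>120)&(V>60); m[:190]=0;m[225:]=0; m[:,:235]=0;m[:,275:]=0
for r in rect(f,m,0.012,5): print("plug",r)
c=im[110:260,170:320,::-1]; cv2.imwrite("pics/crop1.png",cv2.resize(c,(600,600),interpolation=cv2.INTER_NEAREST))
E
```

```text
orange (156.5, array([247.6, 237.3]), array([431.1, -47.1]), array([24.7, 56.4]), 59.2, [[401.0, -43.0], [449.0, -72.0], [462.0, -51.0], [413.0, -22.0]])
orange (146.0, array([291.5, 214.1]), array([ 495.5, -172. ]), array([22.8, 57. ]), 62.2, [[465.0, -169.0], [515.0, -195.0], [526.0, -175.0], [476.0, -149.0]])
orange (352.0, array([207.8, 209.9]), array([510.7,  65.3]), array([37.2, 86.9]), 75.6, [[464.0, 58.0], [548.0, 36.0], [557.0, 73.0], [473.0, 94.0]])
orange (25.0, array([306. , 107.9]), array([ 823.1, -227.4]), array([30.5, 13.3]), 89.7, [[816.0, -243.0], [830.0, -243.0], [830.0, -212.0], [817.0, -212.0]])
orange (28.5, array([325.7, 107.1]), array([ 826.1, -287.4]), array([28.2, 13.3]), 89.7, [[819.0, -301.0], [833.0, -302.0], [833.0, -273.0], [819.0, -273.0]])
orange (42.5, array([273.3, 106.4]), array([ 828.7, -128.4]), array([27.8, 16.7]), 89.7, [[820.0, -142.0], [837.0, -142.0], [837.0, -115.0], [820.0, -114.0]])
orange (40.0, array([295.4, 105.9]), array([ 830. , -194.2]), array([31.1, 20. ]), 89.7, [[820.0, -210.0], [840.0, -210.0], [840.0, -179.0], [820.0, -179.0]])
scale (3320.0, array([238.3, 160.7]), array([642.5, -21.7]), array([179.5, 162.3]), 85.1, [[554.0, -104.0], [716.0, -118.0], [731.0, 61.0], [569.0, 75.0]])
plug (19.0, array([264.8, 211.5]), array([502.6, -95.5]), array([ 8.5, 25.8]), 89.6, [[490.0, -100.0], [515.0, -100.0], [516.0, -91.0], [490.0, -91.0]])
plug (16.0, array([247.9, 208.2]), array([512.1, -48.8]), array([10.3, 19.6]), 31.0, [[503.0, -43.0], [513.0, -60.0], [522.0, -55.0], [511.0, -38.0]])
```

View pics/crop1.png

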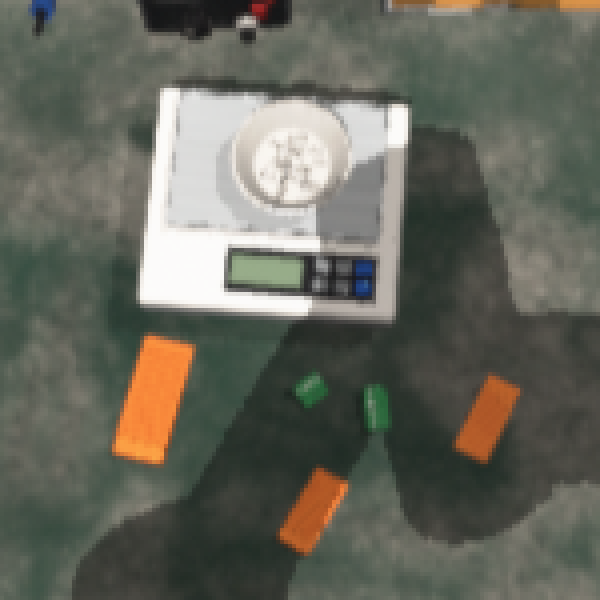

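```bash
cat >> h.py <<'E'
def up(img,k=8):
    return cv2.resize(img,None,fx=k,fy=k,interpolation=cv2.INTER_CUBIC)
def quad(mask8,k=8,near=None):
    # corners of the biggest blob by fitting lines to the four sides (in native pixels)
    cs,_=cv2.findContours(mask8.astype(np.uint8),cv2.RETR_EXTERNAL,cv2.CHAIN_APPROX_NONE)
    if near is None: c=max(cs,key=cv2.contourArea)
    else: c=max(cs,key=lambda c:cv2.contourArea(c)*(cv2.pointPolygonTest(c,tuple(float(x) for x in near),False)>=0))
    P=c[:,0].astype(float); box=cv2.boxPoints(cv2.minAreaRect(c)); L=[]
    for i in range(4):
        a,b=box[i],box[(i+1)%4]; n=b-a; l=np.linalg.norm(n); n=n/l; q=P-a; s=q@n; d=np.abs(q@np.array([-n[1],n[0]]))
        # distance to each side
        sel=(s>.15*l)&(s<.85*l)&(d<.15*l+8)&(d<30)
        vx,vy,x,y=cv2.fitLine(P[sel].astype(np.float32),cv2.DIST_HUBER,0,.01,.01).ravel(); L.append(np.cross([x,y,1],[x+vx,y+vy,1]))
    C=[np.cross(L[i-1],L[i]) for i in range(4)]; C=np.array([p[:2]/p[2] for p in C])
    return (C+.5)/k-.5
E
python3 - <<'E'
from h import *
f=np.load("top0.npz"); k=8; im=f["frame"]; x0,y0=170,110
c=up(im[110:260,170:320]); hsv=cv2.cvtColor(c,cv2.COLOR_RGB2HSV); H,S,V=[hsv[...,i] for i in range(3)]
m=(H>4)&(H<22)&(S>140)&(V>90)
Q=quad(m,near=((207.8-x0)*k,(209.9-y0)*k))+[x0,y0]
print("shim px",Q.round(1).tolist())
for z in(0,.0015,.013): print(z,(ray(f,Q,z)*1000).round(1).tolist())
# scale edges: luminance profile across front & left edges
g=cv2.cvtColor(im,cv2.COLOR_RGB2GRAY)
for u in(206,212,218,222): print(u,list(zip(range(178,194),g[178:194,u])))
for v in(140,155,175,182): print(v,list(zip(range(198,216),g[v,198:216])))
for v in(140,175,182): print(v,list(zip(range(264,280),g[v,264:280])))
for u in(211,214,235,262): print(u,list(zip(range(126,142),g[126:142,u])))
E
```

```text
shim px [[196.9, 222.9], [205.7, 192.9], [218.5, 195.9], [210.2, 226.2]]
0 [[473.2, 96.4], [560.3, 73.3], [551.2, 36.3], [463.7, 58.4]]
0.0015 [[472.9, 96.2], [560.0, 73.1], [550.8, 36.2], [463.5, 58.3]]
0.013 [[471.3, 94.5], [557.4, 71.7], [548.3, 35.2], [461.9, 57.0]]
206 [(178, np.uint8(251)), (179, np.uint8(251)), (180, np.uint8(251)), (181, np.uint8(251)), (182, np.uint8(251)), (183, np.uint8(251)), (184, np.uint8(249)), (185, np.uint8(222)), (186, np.uint8(133)), (187, np.uint8(78)), (188, np.uint8(60)), (189, np.uint8(57)), (190, np.uint8(56)), (191, np.uint8(56)), (192, np.uint8(61)), (193, np.uint8(79))]
212 [(178, np.uint8(252)), (179, np.uint8(252)), (180, np.uint8(251)), (181, np.uint8(251)), (182, np.uint8(251)), (183, np.uint8(251)), (184, np.uint8(250)), (185, np.uint8(237)), (186, np.uint8(172)), (187, np.uint8(100)), (188, np.uint8(74)), (189, np.uint8(70)), (190, np.uint8(70)), (191, np.uint8(70)), (192, np.uint8(70)), (193, np.uint8(76))]
218 [(178, np.uint8(251)), (179, np.uint8(252)), (180, np.uint8(252)), (181, np.uint8(251)), (182, np.uint8(251)), (183, np.uint
[... 3913 characters left out ...]
[(126, np.uint8(96)), (127, np.uint8(93)), (128, np.uint8(94)), (129, np.uint8(96)), (130, np.uint8(82)), (131, np.uint8(61)), (132, np.uint8(73)), (133, np.uint8(145)), (134, np.uint8(183)), (135, np.uint8(200)), (136, np.uint8(204)), (137, np.uint8(217)), (138, np.uint8(225)), (139, np.uint8(224)), (140, np.uint8(222)), (141, np.uint8(220))]
262 [(126, np.uint8(105)), (127, np.uint8(104)), (128, np.uint8(110)), (129, np.uint8(120)), (130, np.uint8(129)), (131, np.uint8(131)), (132, np.uint8(105)), (133, np.uint8(72)), (134, np.uint8(73)), (135, np.uint8(122)), (136, np.uint8(173)), (137, np.uint8(206)), (138, np.uint8(220)), (139, np.uint8(223)), (140, np.uint8(221)), (141, np.uint8(220))]
```

```bash
python3 - <<'E'
from h import *
f=np.load("top0.npz")
L=ray(f,[(208.9,140),(207.35,155),(204.95,175),(204.1,182)],.05)*1000
Rr=ray(f,[(271.7,140),(269.3,175),(268.75,182)],.05)*1000
F=ray(f,[(206,185.8),(212,186.2),(218,186.8),(222,187.0)],.05)*1000
B=ray(f,[(211,131.5),(235,132.9)],.05)*1000
for n,P in zip("LRFB",(L,Rr,F,B)): print(n,P.round(1).tolist(), np.degrees(np.arctan2(*(P[-1]-P[0])[::-1])).round(1))
print("cam",-f["view"][:3,:3].T@f["view"][:3,3])
im=f["frame"][165:245,180:290,::-1]; cv2.imwrite("pics/crop2.png",cv2.resize(im,(770,560),interpolation=cv2.INTER_CUBIC))
E
```

```text
L [[703.8, 61.6], [658.8, 65.1], [600.1, 70.5], [579.9, 72.4]] 175.0
R [[702.7, -117.7], [598.9, -108.9], [578.8, -107.0]] 175.0
F [[569.0, 66.9], [567.8, 50.3], [566.0, 33.6], [565.3, 22.6]] -94.8
B [[729.8, 56.2], [725.1, -12.8]] -93.9
cam [ 0.32166652 -0.05416946  1.03585556]
```

View pics/crop2.png

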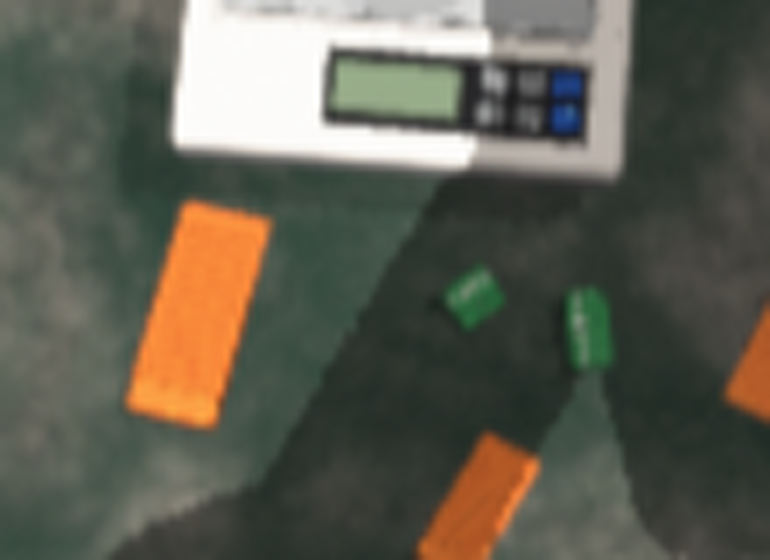

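```bash
cat >> h.py <<'E'
from scipy.spatial.transform import Rotation as Ro
YAW=np.radians(-14.0)
a=np.array([np.cos(YAW),np.sin(YAW)]); n=np.array([-a[1],a[0]])
def quat(sgn=1,yaw=YAW):
    nn=np.array([-np.sin(yaw),np.cos(yaw),0])*sgn; x=np.array([0,0,-1.]); y=np.cross(nn,x)
    return Ro.from_matrix(np.c_[x,y,nn]).as_quat()
FOOT=np.array([.5886,.0495]); HEEL=np.array([.4678,.0768])
E
python3 - <<'E'
from h import *
from bench import env, kinematics, monitor, eyes
env.close_gripper(30)
p=HEEL-.032*a
best=None
for s in(1,-1):
    q=kinematics.ik([*p,.12],quat(s)); print(s,None if q is None else q.round(2))
    if q is not None and (best is None or abs(q[5])<abs(best[1][5])): best=(s,q)
s=best[0]; print("sgn",s)
env.reach([*p,.12],quat(s)); 
env.movel([*p,.005],velocity=.08)
st=monitor.sense(); print(st["clock"],st["position"],st["contact_force"],st["finger_gap"])
for nme in("scene","top"):
    f=eyes.grab_frame(nme); cv2.imwrite(f"pics/{nme}1.png",cv2.resize(f["frame"][:,:,::-1],(800,600),interpolation=cv2.INTER_CUBIC)); np.savez(f"{nme}1.npz",**f)
E
```

```text
1 [-0.07  0.27  1.88 -0.    1.   -1.4 ]
-1 [-0.07  0.27  1.88 -0.    1.    1.74]
sgn 1
4.6167 [0.4370079  0.08455296 0.0053599 ] [ 0.08325306 -0.08164835  0.94033814] 0.003492607033504807
```

```bash
python3 - <<'E'
from h import *
f=np.load("scene1.npz"); g=f["frame"]
p=proj(f,[[*FOOT,0],[*HEEL,0]]); print(p); u,v=p.mean(0).astype(int)
x0=max(0,min(512-160,u-80)); y0=max(0,min(384-120,v-60)); print(x0,y0)
cv2.imwrite("pics/scene1c.png",cv2.resize(g[y0:y0+120,x0:x0+160,::-1],(800,600),interpolation=cv2.INTER_CUBIC))
E
```

```text
[[243.92689546 188.25604911]
 [209.43335054 199.64299705]]
146 133
```

View pics/top1.png

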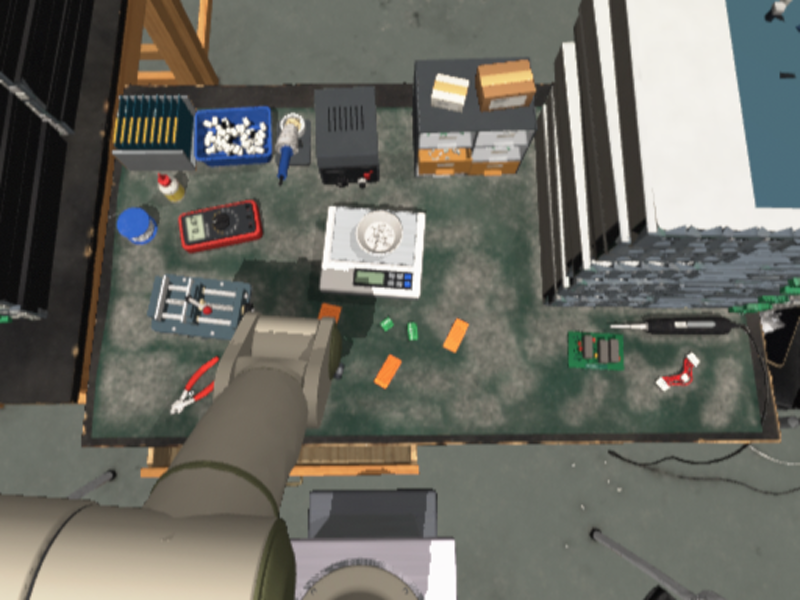

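View pics/scene1c.png

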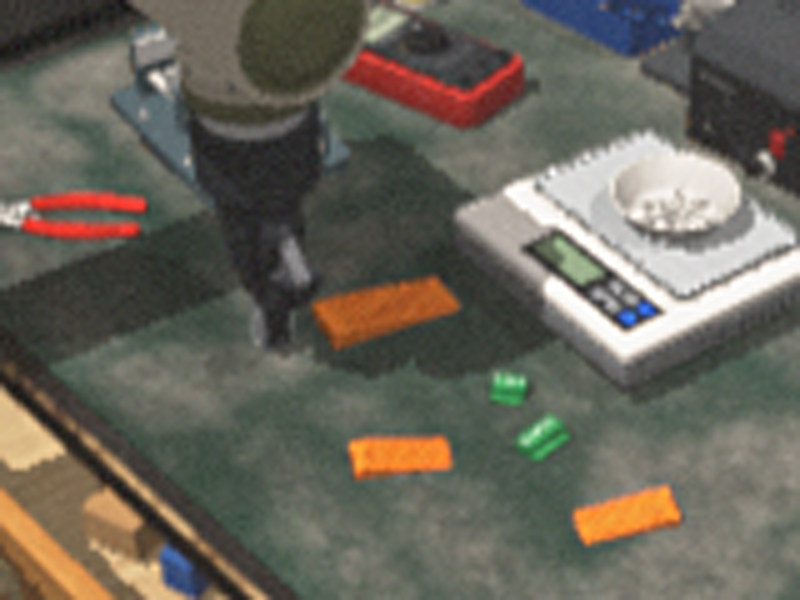

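The scene view is now clear. The tips at about (275,340) stand just behind the heel at (325,325), and the shim points under the scale's left-front corner at (465,230). I'll cross-check my estimates against this view.

```bash
python3 - <<'E'
from h import *
f=np.load("scene1.npz")
u=np.array([np.cos(np.radians(-5)),np.sin(np.radians(-5))]); v=np.array([-u[1],u[0]])
c=FOOT+.060*u-.068*v; print("scale c",c)
im=cv2.imread("pics/scene1c.png")
def dot(p,col):
    q=(proj(f,p)+.5-[146,133])*5
    for x in q: cv2.circle(im,tuple(int(t) for t in x),4,col,-1)
    return q.round(0).tolist()
print(dot([[*(c+sx*.08*u+sy*.09*v),.05] for sx,sy in((-1,1),(-1,-1),(1,-1),(1,1))],(255,0,255)))
th=HEEL+.09*a
print(dot([[*(HEEL+s*.018*n),z] for s in(1,-1) for z in(0,.013)]+[[*(th+s*.018*n),.0015] for s in(1,-1)],(255,255,0)))
print(dot([[*FOOT,0.02]],(0,0,255)))
cv2.imwrite("pics/chk1.png",im)
E
```

```text
scale c [ 0.64244509 -0.02347058]
[[447.0, 212.0], [622.0, 357.0], [821.0, 260.0], [640.0, 130.0]]
[[308.0, 320.0], [307.0, 304.0], [331.0, 352.0], [330.0, 336.0], [435.0, 279.0], [460.0, 309.0]]
[[492.0, 254.0]]
```

View pics/chk1.png

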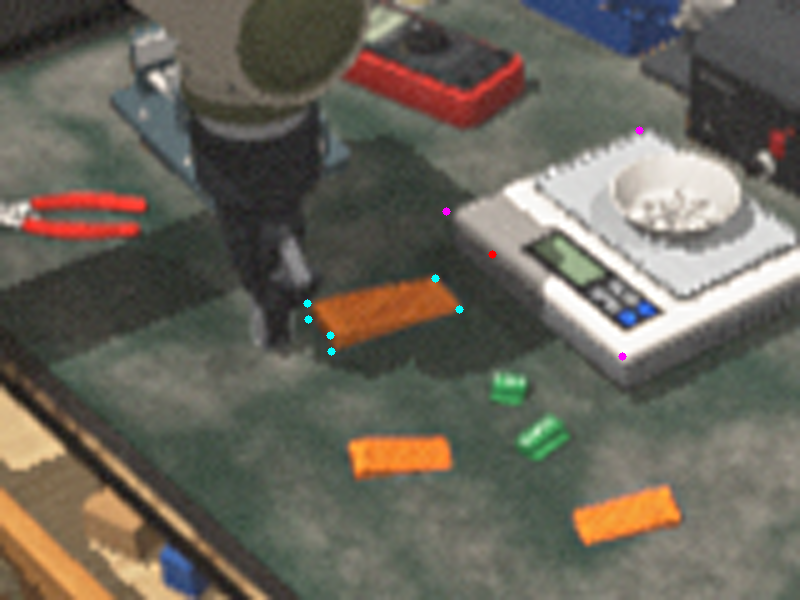

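The estimates agree between views to 2–3 mm. I'll push to first approach, then continue slowly under guard.

```bash
cat > push.py <<'E'
from h import *
from bench import env, kinematics, monitor, eyes
import sys
dirr=np.array([np.cos(np.radians(-11.)),np.sin(np.radians(-11.))])
def st():
    s=monitor.sense(); return s
def snap(i):
    f=eyes.grab_frame("scene"); np.savez(f"scene{i}.npz",**f); cv2.imwrite(f"pics/scene{i}c.png",cv2.resize(f["frame"][133:253,146:306,::-1],(800,600),interpolation=cv2.INTER_CUBIC))
E
python3 - <<'E'
from push import *
p=HEEL-.012*a
print(env.movel([*p,.005],velocity=.05))
env.hold(.15); s=st(); f0=s["contact_force"]; print(s["clock"],s["position"].round(4),f0.round(2))
q=p+.042*dirr
g=env.movel([*q,.005],velocity=.04,guard=4)
s=st(); print(g,s["clock"],s["position"].round(4),(s["contact_force"]-f0).round(2))
env.hold(.15); s=st(); print((s["contact_force"]-f0).round(2))
snap(2)
E
```

```text
False
5.4167 [0.4559 0.0798 0.0049] [0.13 0.17 0.1 ]
False 6.6167 [0.4972 0.0717 0.005 ] [-0.03 -1.03 -0.77]
[-0.16  0.16 -0.18]
```

View pics/scene2c.png

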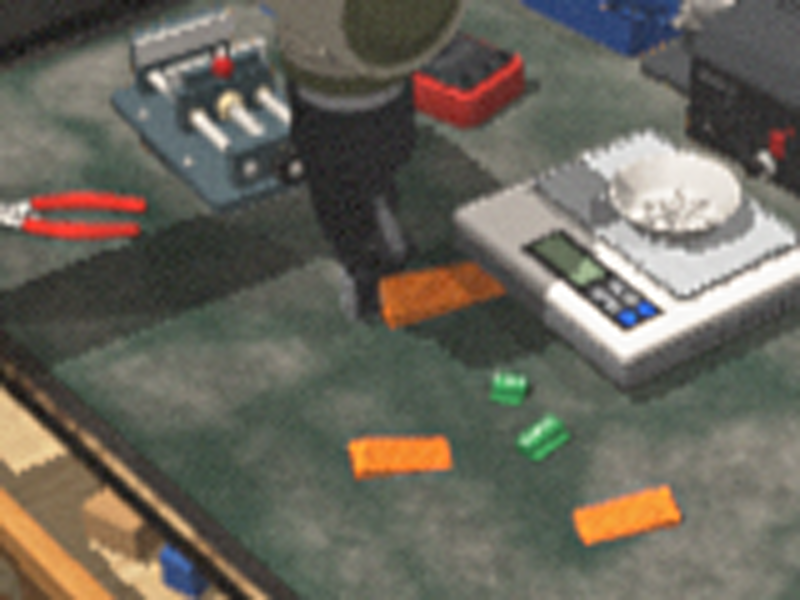

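The shim is sliding straight under the corner: heel at (385,310), thin end already under the housing at (505,290). Next come slow steps while I watch the push force.

```bash
python3 - <<'E'
from push import *
s=st(); p=s["position"][:2].copy(); f0=s["contact_force"]; p0=HEEL-.012*a+.042*dirr
for i in range(1,18):
    q=p0+.002*i*dirr
    g=env.movel([*q,.005],velocity=.015,guard=6); 
    F=[]
    for _ in range(3): env.hold(.04); F.append(-(st()["contact_force"])[:2]@dirr)
    s=st(); F=np.mean(F); print(i,g,round(s["clock"],2),((s["position"][:2]-p0)@dirr*1000).round(1),"push",F.round(2),"z",s["contact_force"][2].round(2))
    if g or F>2.0: break
snap(3)
E
```

```text
1 False 7.22 2.0 push 0.15 z -0.05
2 False 7.63 4.0 push -0.05 z 0.39
3 False 8.04 6.0 push 0.12 z 0.13
4 False 8.45 8.0 push 0.03 z -0.44
5 False 8.86 10.0 push 0.15 z 0.63
6 False 9.27 12.0 push 0.01 z 0.97
7 False 9.68 14.0 push -0.33 z -0.36
8 False 10.08 16.0 push -0.16 z -0.36
9 False 10.49 18.0 push -0.11 z 0.69
10 False 10.9 20.0 push -0.09 z 0.33
11 False 11.31 22.0 push -0.49 z 0.12
12 False 11.72 23.9 push 1.65 z 0.8
13 False 12.12 25.8 push 3.95 z 1.46
```

View pics/scene3c.png

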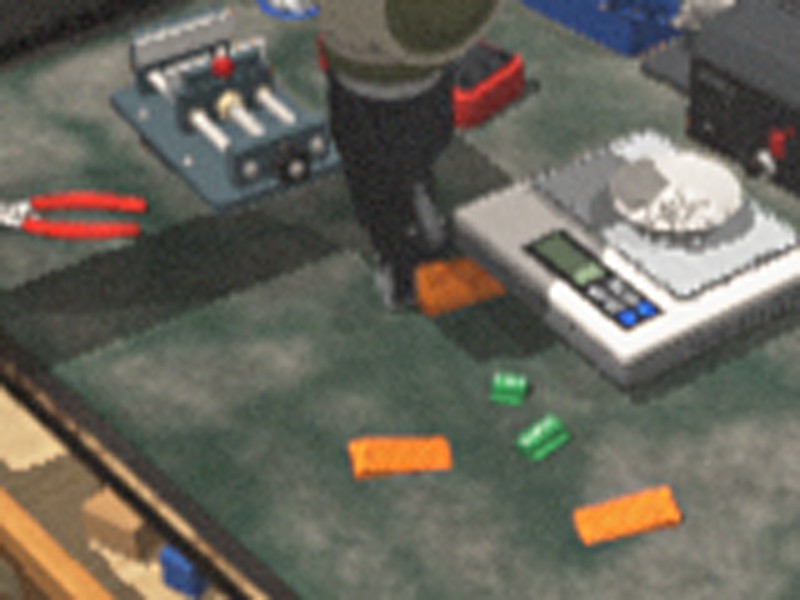

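The push rose from 0 to 4 N over the last 3–4 mm, so the foot is bearing. The scale looks unmoved, with its left-front corner still at (455,215). I'll back off, check, and move above the corner.

```bash
python3 - <<'E'
from push import *
env.hold(.2)
s=st(); print("bearing push",(-(s["contact_force"])[:2]@dirr).round(2))
p=s["position"][:2]-.03*dirr
env.movel([*p,.005],velocity=.06); env.movel([*p,.10],velocity=.15)
s=st(); print(s["clock"],s["contact_force"].round(2))
snap(4)
f=eyes.grab_frame("top"); np.savez("top4.npz",**f); cv2.imwrite("pics/top4c.png",cv2.resize(f["frame"][110:260,170:320,::-1],(600,600),interpolation=cv2.INTER_CUBIC))
E
```

```text
bearing push 4.23
13.8083 [ 0.14 -1.13  0.02]
```

View pics/scene4c.png

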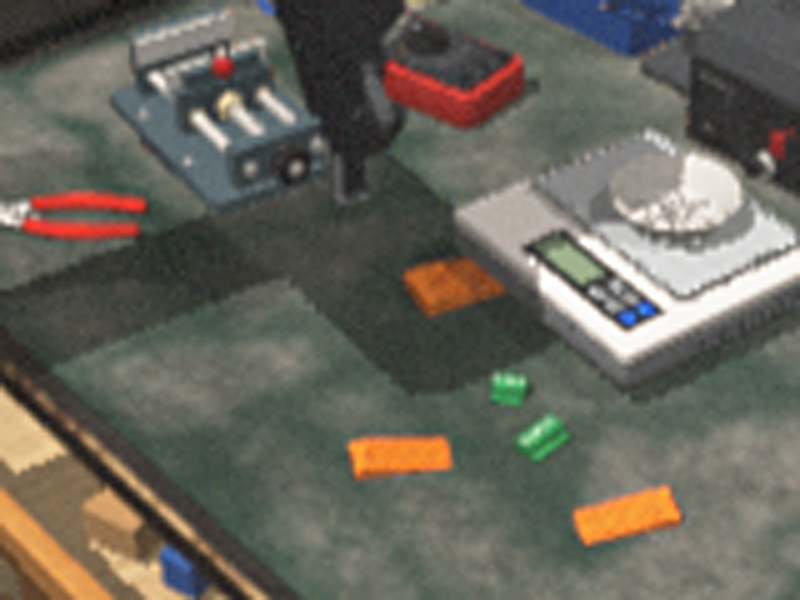

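View pics/top4c.png

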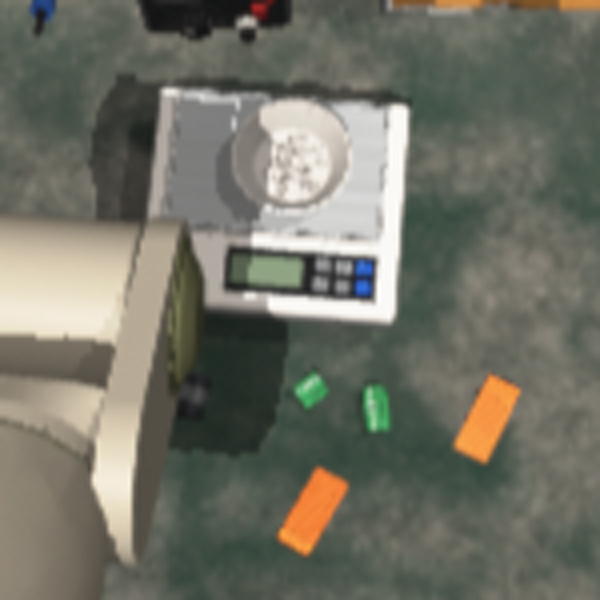

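The scale and dish are unmoved and the shim sits under the corner, with its heel at (405–432, 270–315). I'll check its heel line numerically, then press.

```bash
python3 - <<'E'
from push import *
f=np.load("scene4.npz")
c=lambda x,y:(x/5+146-.5,y/5+133-.5)
r=ray(f,[c(432,315),c(404,272),c(427,296)],[0,.013,.013]); print((r*1000).round(1))
h=(r[1]+r[2])/2; d=FOOT-h; print("foot in shim approx: x",((d@a)*1000-45).round(1),"y",((d@n)*1000).round(1))
s=st(); z=s["position"][2]
env.movel([*FOOT,.10],velocity=.12)
env.movel([*FOOT,.058],velocity=.08)
env.hold(.15); f0=st()["contact_force"]
g=env.movel([*FOOT,.044],velocity=.012,guard=10)
for _ in range(6):
    env.hold(.1); s=st(); print(g,round(s["clock"],2),s["position"].round(4),(s["contact_force"]-f0).round(2))
snap(5)
E
```

```text
[[534.6  46.2]
 [539.3  79.7]
 [534.5  50.6]]
foot in shim approx: x 9.0 y -2.7
True 16.54 [0.5886 0.0496 0.0499] [-0.57 -0.77  6.54]
True 16.64 [0.5886 0.0495 0.0499] [-1.48 -0.91  6.92]
True 16.74 [0.5886 0.0496 0.0499] [-1.35 -0.42  6.51]
True 16.84 [0.5886 0.0495 0.0499] [-0.83 -0.63  6.59]
True 16.94 [0.5886 0.0495 0.0499] [-1.68 -0.77  6.28]
True 17.04 [0.5886 0.0495 0.0499] [-1.41 -0.8   7.17]
```

View pics/scene5c.png

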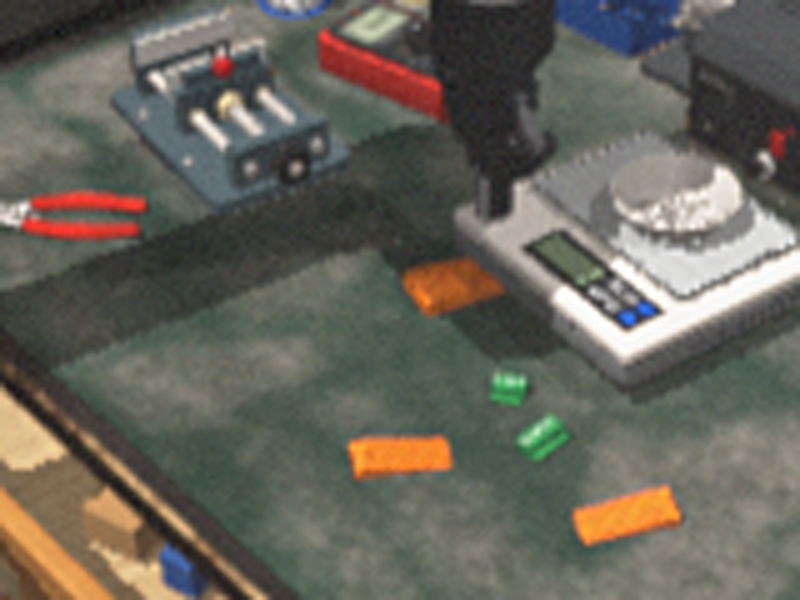

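The press is steady at about 6.5 N and the top stays at 49.9 mm, with the tips on the corner at (490,210). I'll press a little more firmly, then release.

```bash
python3 - <<'E'
from push import *
g=env.movel([*FOOT,.0485],velocity=.01,guard=7)
for _ in range(4):
    env.hold(.15); s=st(); print(g,round(s["clock"],2),s["position"].round(4),s["contact_force"].round(2))
env.movel([*FOOT,.09],velocity=.05)
b=FOOT-.12*a
env.movel([*FOOT,.16],velocity=.15)
env.movel([.40,.19,.16],velocity=.15)
env.hold(.3); s=st(); print(s["clock"],s["contact_force"].round(2))
snap(6)
f=eyes.grab_frame("top"); np.savez("top6.npz",**f); cv2.imwrite("pics/top6c.png",cv2.resize(f["frame"][110:260,170:320,::-1],(600,600),interpolation=cv2.INTER_CUBIC))
E
```

```text
False 17.49 [0.5886 0.0496 0.0497] [-5.42  0.59 12.06]
False 17.64 [0.5887 0.0496 0.0498] [-5.4   0.93 11.53]
False 17.79 [0.5887 0.0496 0.0498] [-5.88  1.31 12.4 ]
False 17.94 [0.5886 0.0496 0.0498] [-5.62  0.61 12.55]
21.5583 [-0.39 -0.35 -0.34]
```

View pics/scene6c.png

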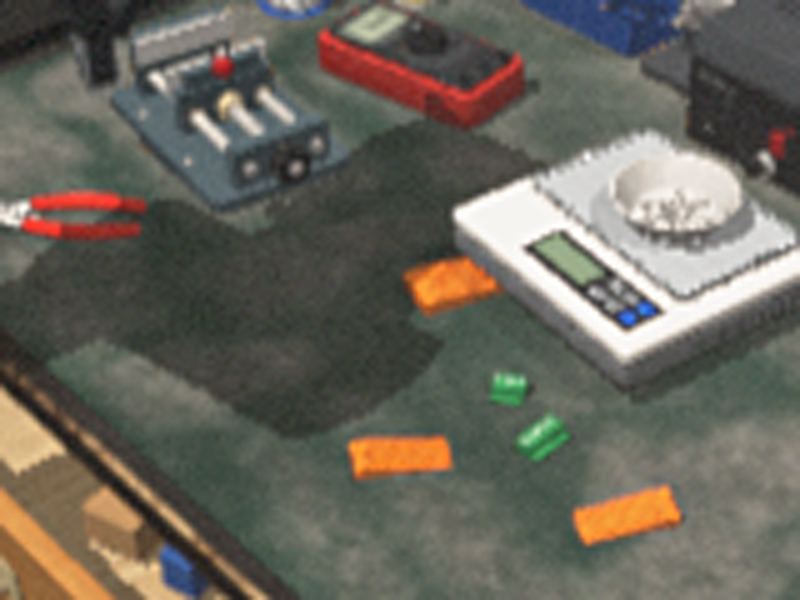

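View pics/top6c.png

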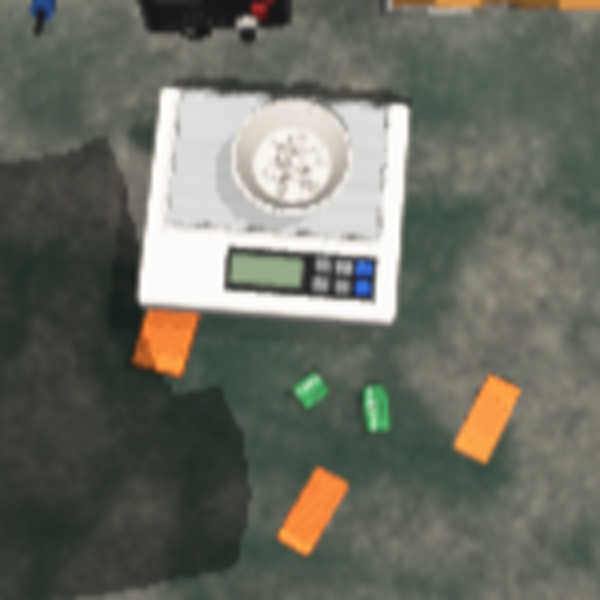

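Nothing appears to have moved. The firm press also put about 5.6 N sideways on the scale, so I'll check for any sub-pixel shift of the scale or shim.

```bash
python3 - <<'E'
from h import *
def gr(n): return cv2.cvtColor(np.load(n)["frame"],cv2.COLOR_RGB2GRAY).astype(np.float32)
# front-edge crossings in the top view (level 160) before / after, and left edge
for nme in("top0.npz","top6.npz"):
    g=gr(nme); out=[]
    for u in range(206,224):
        c=g[180:192,u]; i=np.where(c<160)[0][0]; out.append(180+i-1+(c[i-1]-160)/(c[i-1]-c[i]))
    o2=[]
    for v in range(150,160):
        c=g[v,203:212]; i=np.where(c>185)[0][0]; o2.append(203+i-1+(185-c[i-1])/(c[i]-c[i-1]))
    print(nme,"front row",np.mean(out).round(2),"left col",np.mean(o2).round(2))
# dish/display by phase correlation, scene view
for A,B,(y0,y1,x0,x1) in(("scene1.npz","scene6.npz",(175,205,248,282)),("scene3.npz","scene6.npz",(175,205,248,282)),("top0.npz","top6.npz",(168,186,225,268)),("top4.npz","top6.npz",(168,186,225,268))):
    ga,gb=gr(A)[y0:y1,x0:x1],gr(B)[y0:y1,x0:x1]; ga=cv2.Laplacian(ga,cv2.CV_32F);gb=cv2.Laplacian(gb,cv2.CV_32F)
    print(A,B,np.round(cv2.phaseCorrelate(ga,gb,cv2.createHanningWindow(ga.shape[::-1],cv2.CV_32F)),2))
for A in("scene4.npz","scene5.npz","scene6.npz"):
    im=np.load(A)["frame"]; c=up(im[180:200,224:250]); h=cv2.cvtColor(c,cv2.COLOR_RGB2HSV); m=(h[...,0]>4)&(h[...,0]<22)&(h[...,1]>130)&(h[...,2]>60)
    cs,_=cv2.findContours(m.astype(np.uint8),0,1); k=max(cs,key=cv2.contourArea); P=k[:,0]/8.
    print(A,"heel left-most",P[:,0].min().round(2),"lowest",P[:,1].max().round(2))
E
```

```text
top0.npz front row 186.36 left col 207.29
top6.npz front row 186.3 left col 207.3Traceback (most recent call last):
  File "<stdin>", line 15, in <module>
    return _wrapfunc(a, 'round', decimals=decimals, out=out)
    return _wrapit(obj, method, *args, **kwds)
    conv = _array_converter(obj)
ValueError: setting an array element with a sequence. The requested array has an inhomogeneous shape after 1 dimensions. The detected shape was (2,) + inhomogeneous part.
```

```bash
python3 - <<'E'
from h import *
for A in("scene4.npz","scene5.npz","scene6.npz"):
    im=np.load(A)["frame"]; c=up(im[180:200,224:250]); h=cv2.cvtColor(c,cv2.COLOR_RGB2HSV); m=(h[...,0]>4)&(h[...,0]<22)&(h[...,1]>130)&(h[...,2]>60)
    cs,_=cv2.findContours(m.astype(np.uint8),0,1); k=max(cs,key=cv2.contourArea); P=k[:,0]/8.
    print(A,"heel left-most",P[:,0].min().round(2),"lowest",P[:,1].max().round(2))
E
```

```text
scene4.npz heel left-most 2.62 lowest 16.12
scene5.npz heel left-most 2.5 lowest 16.0
scene6.npz heel left-most 2.62 lowest 16.0
```

Neither the scale nor the shim moved measurably (under 0.3 mm). Handing in.

```bash
python3 - <<'E'
from bench import job, monitor
print(monitor.sense()["clock"]); print(job.hand_in())
E
```

```text
21.6583
the job is handed in; nothing more can be done
None
```

I pushed the largest shim under the short front-left foot with the closed fingertips and pressed the corner above it to prove it. I then let go and handed the job in at 21.7 s; no verdict is reported.

- **Shim:** It slid freely, then the push force rose from about 0 to 4.2 N over the last 3–4 mm, so it bears on the foot. I estimate the foot is about 3 mm off the shim's centre line.
- **Press:** I pressed at about 6.5 N and then about 12 N, and the corner gave only 0.1–0.2 mm, so it did not tip. The firmer press also put about 5.6 N sideways on the scale, which I had not intended.
- **Last checks:** In the top view the scale's edges shifted less than 0.1 px (about 0.2 mm) from the start. The shim's heel did not move between backing off and the end. In the final pictures the dish and the plugs look where they were. I did not re-check the side cutter or the circuit board closely, but the arm did not go near the board.
- **Not confirmed:** The load on the shim after letting go could not be measured directly. I infer it from the push force and from nothing having moved. One measuring script, a cross-check of movement by image correlation, stopped on a print error. I reran only its shim-heel part, and the edge check had already finished.

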